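# Lever up the hatch of the off-cut bin

## Robot

A 6-joint arm with a two-finger parallel gripper is mounted at the origin on the work surface. World frame = base frame: x ahead of the robot, y to its left, z up, the work surface at z = 0. Lengths are in m, angles in rad, forces in N, time in s.
With the tool pointing down it reaches from about 0.25 to 0.775 m from the base axis. Payload 4 kg.
Tool frame: the origin (TCP) lies midway between the tips of the shut fingers; the grasp point (between the pads) lies bot.grip_depth behind it (bot.grip_depth is the distance from the TCP to the grasp point, in m); z points along the fingers, y is the direction in which the jaws open and shut (so a half turn about z gives the same grasp; the last joint's range is limited). The gripper opens to 94 mm and grips with 3 to 60 N. Pads are 16 mm wide; open, the fingers measure 119 mm over their backs; the gripper's body (75 mm by 177 mm) begins 78 mm behind the grasp point.
Start: joints at [-1.365, 0.087, 1.371, -0, 1.684, -0.103], TCP at [0.167, -0.524, 0.206] pointing down, gripper open.
Joint ranges: [-3.1, 3.1], [-0.76, 2.03], [0.27, 2.55], [-1.08, 4.22], [0.17, 2.65], [-2.57, 2.57]. Speed limits (rad/s): [2.79, 2.79, 3.14, 3.14, 3.14, 3.14].

## Interface

Orientations are given as a unit quaternion [x, y, z, w].
In Python, from bench import bot gives the robot as it stands. Calls block until the motion is done:
- bot.move_pose(position, orientation): joint-space move of the TCP to a pose.
- bot.move_l(position, rotation=None, speed=0.15, threshold=None): straight line of the TCP; rotation=None keeps the orientation; speed is the mean speed in m/s. With threshold (N) it stops when the force on the tool has changed by that much, and returns True; else False.
- bot.goto_joints(angles): joint-space move.
- bot.set_gripper(opening, f_grip=None): finger opening in m; f_grip is the grip in N (None keeps the last); returns when the fingers have stopped.
- bot.sleep(seconds).
- bot.ik(position, orientation): joint angles nearest the present ones, or None.
- bot.observe(): the state.
- bot.grab_frame(name): name is "scene" or "top" or "wrist"; returns the picture (480x640x3 uint8, red, green, blue); there is no depth.
- bot.camera_info(name): a dict with "K" (3x3 intrinsics, pixels), "xyz" and "rotation" of the camera in the world. Camera axes: x right, y up, looking along -z (the intrinsics and any distortion apply to the point x, -y, -z); pixel columns grow to the right and rows downward; lengths in m; the calibration is good to about 2 mm. A picture is of the moment at which its call begins: read the wrist's pose just before it. camera_info takes no time and is no camera call; for the wrist camera it gives the pose at the moment of the call.
A pose or a line that the arm cannot do raises bot.Unreachable and nothing moves.
- bot.job_done(): hands the job in, once; it reports no verdict.
The state is a dict: "time_s": time; "joint_pos": joint angles; "dq": joint speeds; "effort": joint torques, N m; "ee_pos": TCP position; "orientation": TCP orientation; "contact_force": force on the tool from outside, world axes, zero at the start; "ft_torque": the same for the moment, N m; "grip_width": finger opening in m.
Only numpy, scipy, OpenCV 4.12 (cv2) and the standard library are available. Lean on these libraries where they do the work, as an engineer would, in place of code of your own. Each camera call takes 0.05 s, during which the arm holds its last target.

## Task

Open the heavy steel hatch of the green off-cut bin and keep it open: with a fingertip push the brass catch by its black peg fully aside, a quarter turn, so that it is off the hatch, then press the red pad on the long end of the lever all the way down, so that the short end raises the hatch. The program finishes while still holding the lever down with the hatch up; let only the lever raise the hatch, without touching the hatch yourself, and leave everything else on the bench where it is.

Things in the scene. Friction and masses are not known exactly. Their poses are not given: they have to be found in the camera images.
- bin: Fixed unit: green box 200 x 180 x 100 mm tall with steel hatch on top, lever stand beside it; its yaw varies, +z up. Origin on the bench between box and lever; in unit axes the box centre is at x +25, y -190 mm, the catch's pivot at x -100, y -190 (box's -x side), the lever's pivot at x +65, y -15, 107 high. Between its two cheeks (125 high) the lever runs along unit y.
- catch (a joint): Brass bar, 14 wide, 8 thick, top 120 mm above the bench, on a vertical pivot beyond the hatch's free edge; reaches 56 mm from it, over the hatch, locking it. 0 = along unit +x, over the hatch; positive = counter-clockwise from above (rad). Turns both ways to stops at +-1.7, stays where left, about 1.5 N at the peg; starts within 0.45 of 0; clear of the hatch beyond 1.2; quarter turn 1.57.
- catch_peg (a point): Centre of the top of the black peg on the catch bar, 45 mm from the pivot: 14 mm diameter, standing 36 mm above the bar; its top is 156 mm above the bench.
- lever (a joint): Steel lever, 20 wide, 10 thick, hinged about unit x. 0 = long end up 0.28 rad above level; grows as it goes down; stop at 0.6 (0.32 below level); rests at about 0.02. Its short end, 60 mm from the pivot, lies under an ear on the hatch's side. The hatch's weight pushes it back when let go. Pressing the pad takes 9 to 16 N at first, about half that when down.
- lever_pad (a point): Centre of the top of the red pad on the long end: 40 (unit x) x 50 (along lever) x 14 mm. The lever runs to unit +y from its pivot; this point is 205 mm along it, 9 mm above its centre line; about 172 mm above the bench at rest, 51 mm when fully down.
- hatch (a joint): Heavy steel hatch, 200 x 180 x 10 mm, about 3 kg, its top 110 mm above the bench when shut, hinged on the box's +x rim. 0 = shut, grows as its -x edge rises; rad; about 0.52 when the lever is fully down. Held shut while the catch is over it.
- hatch_front (a point): Middle of the hatch's free (-x) edge, on its top face.
- notepad: Yellow notepad lying in front of the lever, 110 x 170 x 6 mm, fixed; origin under its centre.
- link: small brass crank link, 70 x 28 x 10 mm, loose; only a bystander; origin under its centre
- keystock: dark steel key bar, 10 x 50 x 10 mm, loose; only a bystander; origin under its centre
- bushing: brass bushing standing on end, 34 diameter, 30 tall mm, loose; only a bystander; origin under its centre
- bottle: red plastic bottle with black cap, 38 diameter, 115 tall mm, loose; only a bystander; origin under its centre
- mug: white mug, 82 diameter, 95 tall mm, loose; only a bystander; origin under its centre
- caliper: steel dial caliper lying flat, 200 long, 18 tall mm, loose; only a bystander; origin under its centre

How it is judged:
By the outcome, as a careful person would: the job done as asked, in the order asked, and still so for the second after the job is handed in, while the arm keeps its last pose, push and grip.
It also fails if it takes over 51 s, if anything falls off the work surface, if the arm or the gripper's body presses on something with over 40 N, if the wrist force passes 120 N, or if a joint passes its speed limit or range.

## Working session

There is one attempt and no reset: what is moved stays moved. The work goes in short steps, each a Python script; the robot and the scene stay as the last script left them, time stands still between calls to the robot, and variables do not carry over. Pictures are saved under pics/ and viewed, and the job is handed in when it is done.

```bash
mkdir -p pics; ls
python3 - <<'E'
from bench import bot
import cv2,numpy as np
for n in("scene","top","wrist"):
    i=bot.camera_info(n); print(n,{k:np.round(v,4).tolist() if not isinstance(v,str) else v for k,v in i.items()})
    cv2.imwrite(f"pics/{n}0.png",bot.grab_frame(n)[:,:,::-1])
print(bot.observe(),bot.grip_depth)
E
```

```text
pics
scene {'K': [[544.4526, 0.0, 325.9364], [0.0, 544.4526, 233.1357], [0.0, 0.0, 1.0]], 'xyz': [1.0424, 0.1405, 0.9103], 'rotation': [0.1543, 0.2368, 0.7986, 0.5313]}
top {'K': [[477.3039, 0.0, 321.9974], [0.0, 477.3039, 243.9925], [0.0, 0.0, 1.0]], 'xyz': [0.4489, -0.0723, 0.9782], 'rotation': [0.0555, -0.0426, -0.7028, 0.708]}
wrist {'K': [[382.0206, 0.0, 316.4197], [0.0, 382.0206, 243.918], [0.0, 0.0, 1.0]], 'xyz': [0.2419, -0.5013, 0.3841], 'rotation': [-0.1081, 0.0808, -0.5847, 0.7999]}
{'time_s': 0.15, 'joint_pos': array([-1.36509411e+00,  8.77890114e-02,  1.37187225e+00, -1.66626321e-05,
        1.68361174e+00, -1.03109507e-01]), 'dq': array([ 0.00102301, -0.00203544, -0.00406169,  0.00142099,  0.00070231,
       -0.00053338]), 'effort': array([ 9.62478334e-04, -3.40641367e+01, -3.02793288e+01,  7.18457764e-02,
        3.05333280e-02, -1.19435122e-04]), 'ee_pos': array([ 0.16705939, -0.52357793,  0.20458867]), 'orientation': array([ 9.88102874e-01,  1.53792083e-01, -5.13471898e-05, -8.38643868e-04]), 'contact_force': array([ 0.09872608, -0.00209221, -0.42686292]), 'ft_torque': array([-0.00219494, -0.00346122, -0.01108815]), 'grip_width': 0.0939817087597053} 0.0188
```

View pics/scene0.png

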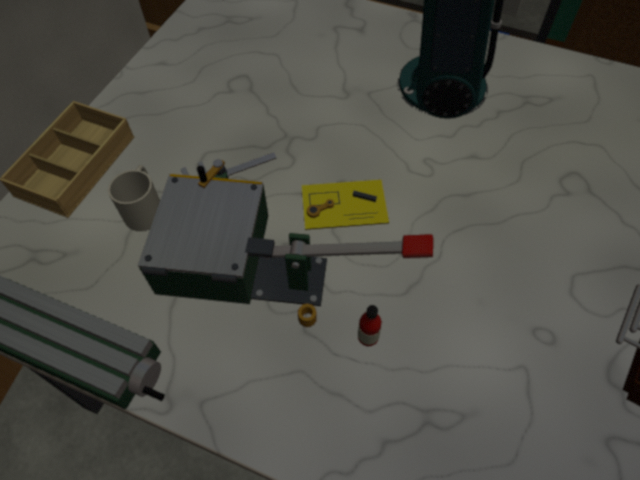

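View pics/top0.png

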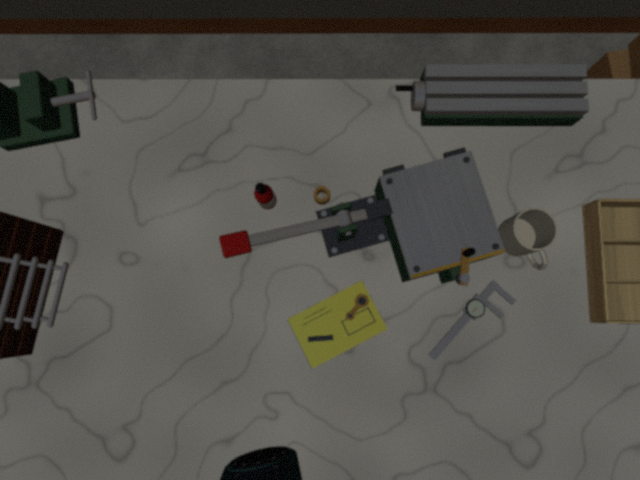

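The top view shows the box with its hatch at about px (440,215), the black peg near (468,252) and the red pad near (235,244). In the scene view the peg is near (202,173) and the pad near (418,246). Next I'll segment and measure them.

```bash
cat > h.py <<'E'
import numpy as np,cv2
from scipy.spatial.transform import Rotation as R
from bench import bot
def ray(n,p,info=None):
    i=info or bot.camera_info(n);K=np.array(i["K"])
    d=np.linalg.inv(K)@[p[0],p[1],1]; d=R.from_quat(i["rotation"]).apply([d[0],-d[1],-d[2]])
    return np.array(i["xyz"]),d/np.linalg.norm(d)
def plane(n,p,z,info=None):
    o,d=ray(n,p,info); return o+d*(z-o[2])/d[2]
def tri(rs):
    A=sum(np.eye(3)-np.outer(d,d) for o,d in rs); b=sum((np.eye(3)-np.outer(d,d))@o for o,d in rs)
    x=np.linalg.solve(A,b); return x,[np.linalg.norm((np.eye(3)-np.outer(d,d))@(x-o)) for o,d in rs]
def proj(n,X,info=None):
    i=info or bot.camera_info(n); c=R.from_quat(i["rotation"]).inv().apply(np.array(X)-i["xyz"])
    q=np.array(i["K"])@[c[0],-c[1],-c[2]]; return q[:2]/q[2]
def snap(n,name,crop=None,s=1):
    im=bot.grab_frame(n)[:,:,::-1].copy()
    cv2.imwrite(f"pics/{name}_raw.png",im)
    c=im if crop is None else im[crop[1]:crop[3],crop[0]:crop[2]]
    cv2.imwrite(f"pics/{name}.png",cv2.resize(c,None,fx=s,fy=s,interpolation=cv2.INTER_CUBIC)); return im
E
python3 - <<'E'
import cv2,numpy as np
a=cv2.imread("pics/top0.png");b=cv2.imread("pics/scene0.png")
def z(im,c,s,n): 
    x=cv2.resize(im[c[1]:c[3],c[0]:c[2]],None,fx=s,fy=s,interpolation=cv2.INTER_CUBIC); cv2.imwrite(n,np.clip(x*1.8,0,255).astype(np.uint8))
z(a,(370,140,570,290),4,"pics/tz.png"); z(b,(120,140,320,290),4,"pics/sz.png")
for n,im in(("top",a),("scene",b)):
    h=cv2.cvtColor(im,cv2.COLOR_BGR2HSV)
    m=((h[...,0]<8)|(h[...,0]>172))&(h[...,1]>170)&(h[...,2]>70)
    k,l,s,c=cv2.connectedComponentsWithStats(m.astype(np.uint8))
    for i in range(1,k):
        if s[i,4]>40: print(n,s[i],c[i])
E
```

```text
top [220 232  30  25 536] [234.5391791  243.52238806]
scene [403 235  30  19 531] [417.71374765 244.37288136]
scene [373 316   8  13  66] [376.40909091 322.83333333]
```

View pics/tz.png

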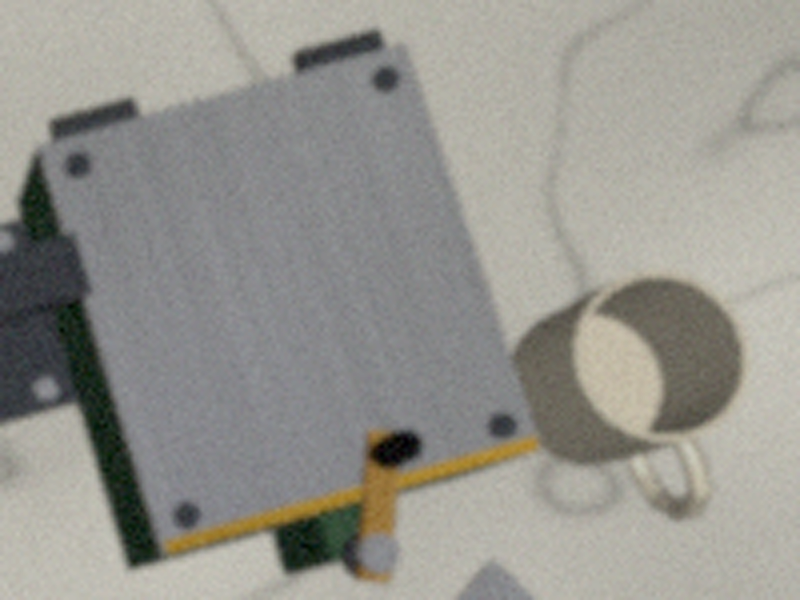

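View pics/sz.png

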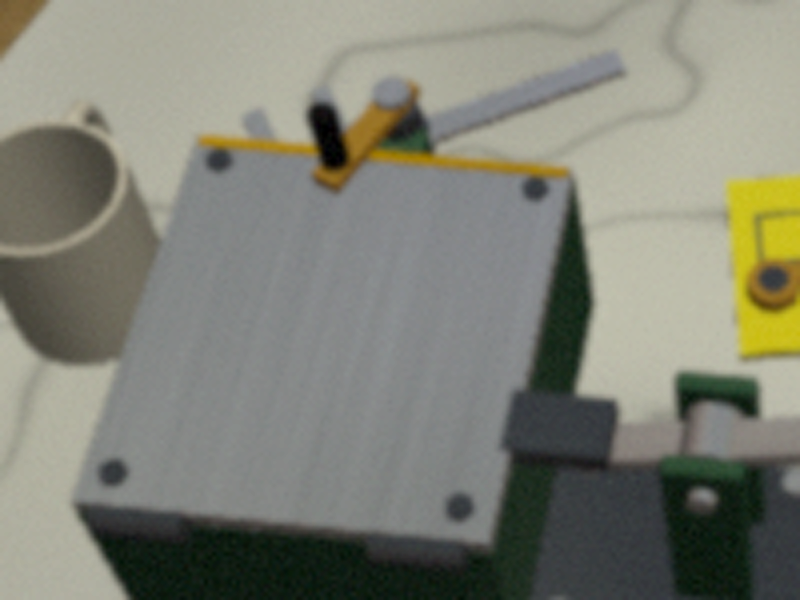

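Run:
```python
from h import *
T=[(40,150),(405,45),(540,446),(164,552)]; S=[(492,545),(78,500),(200,134),(570,168)]
pt=lambda q,o:(q[0]/4+o[0],q[1]/4+o[1])
P=[];Q=[]
for t,s in zip(T,S):
    a=plane("top",pt(t,(370,140)),.11);b=plane("scene",pt(s,(120,140)),.11)
    x,e=tri([ray("top",pt(t,(370,140))),ray("scene",pt(s,(120,140)))]); print(a.round(4),b.round(4),x.round(4),np.round(e,4)); P.append(a);Q.append(b)
# order: (+x,ylever side +),( +x,-y),(-x,-y),(-x,+y)
U=np.array([(.125,-.1),(.125,-.28),(-.075,-.28),(-.075,-.1)])
for A in(np.array(P)[:,:2],np.array(Q)[:,:2],(np.array(P)+Q)[:,:2]/2):
    c=A.mean(0);u=U.mean(0); H=(U-u).T@(A-c); yaw=np.arctan2(H[0,1]-H[1,0],H[0,0]+H[1,1])
    r=np.array([[np.cos(yaw),-np.sin(yaw)],[np.sin(yaw),np.cos(yaw)]]); o=c-r@u
    print("yaw",yaw,"org",o,"res",np.abs(A-(U@r.T+o)).max(0), [np.linalg.norm(A[i]-A[i-1]).round(4) for i in range(4)])
    print(" pivot",r@[-.1,-.19]+o,"pad",r@[.065,-.015+.205*np.cos(.26)-.009*np.sin(.26)]+o)
pad=tri([ray("top",(234.5,243.5)),ray("scene",(417.7,243.5))]);print("pad",pad)
print(plane("top",(234.5,243.5),.172))
peg=tri([ray("top",pt((405,443),(370,140))),ray("scene",pt((320,102),(120,140)))]);print("peg",peg)
print(plane("top",pt((405,443),(370,140)),.156),plane("scene",pt((320,102),(120,140)),.156))
print("catch pivot", plane("top",pt((378,553),(370,140)),.124),plane("scene",pt((392,92),(120,140)),.124))
```

```text
[ 0.6964 -0.1632  0.11  ] [ 0.6999 -0.1579  0.11  ] [ 0.6975 -0.1622  0.1034] [0.0019 0.0019]
[ 0.7478 -0.3346  0.11  ] [ 0.7481 -0.3293  0.11  ] [ 0.7476 -0.3332  0.1074] [0.0022 0.0022]
[ 0.5585 -0.3892  0.11  ] [ 0.5577 -0.3869  0.11  ] [ 0.558  -0.3879  0.1103] [0.0011 0.0011]
[ 0.509  -0.2178  0.11  ] [ 0.5089 -0.2166  0.11  ] [ 0.5088 -0.2173  0.1097] [0.0006 0.0006]
yaw 0.2838273172923815 org [ 0.5507015  -0.10079531] res [0.00229757 0.00142999] [np.float64(0.1952), np.float64(0.1789), np.float64(0.197), np.float64(0.1784)]
 pivot [ 0.50790849 -0.31119673] pad [0.56247219 0.09096945]
yaw 0.28729668561328847 org [ 0.55081261 -0.09753188] res [0.00191731 0.00189949] [np.float64(0.1998), np.float64(0.1781), np.float64(0.1989), np.float64(0.1771)]
 pivot [ 0.50874981 -0.3080805 ] pad [0.56191793 0.09427257]
yaw 0.2855676449084087 org [ 0.55075595 -0.09916377] res [0.00195485 0.00093744] [np.float64(0.1975), np.float64(0.1785), np.float64(0.198), np.float64(0.1778)]
 pivot [ 0.50832917 -0.30963935] pad [0.56219289 0.09262119]
pad (array([0.56238831, 0.09428192, 0.16538638]), [np.float64(0.0001683930075046476), np.float64(0.00016839300750475517)])
[0.56151495 0.09276542 0.172     ]
peg (array([ 0.55286179, -0.31283195,  0.16196985]), [np.float64(3.2517684412125824e-05), np.float64(3.2517684412029e-05)])
[ 0.55360906 -0.31455956  0.156     ] [ 0.54896138 -0.31648381  0.156     ]
catch pivot [ 0.5082665 -0.3103385  0.124    ] [ 0.50973719 -0.30768119  0.124     ]
```

The hatch corners from both views match the given sizes within 2 mm. The hatch fit and the seen pivot cap agree, giving yaw ≈ 0.286 and pivot ≈ (0.5087, -0.3095). The peg sits at about 44 mm radius, with the catch near -0.40, so I'll push it clockwise to -1.57.

```bash
cat >> h.py <<'E'
YAW=.2856; ORG=np.array([.5508,-.0988]); PIV=np.array([.5087,-.3095])
ux=np.array([np.cos(YAW),np.sin(YAW)]); uy=np.array([-ux[1],ux[0]])
def quat(x,z):
    x=np.array(x,float);z=np.array(z,float); x-=z*(x@z); x/=np.linalg.norm(x); return R.from_matrix(np.column_stack([x,np.cross(z,x),z])).as_quat()
def catch_pose(q,gap=0,z=.132):
    t=q+YAW; er=np.array([np.cos(t),np.sin(t)]); ec=np.array([-er[1],er[0]])
    p=PIV+.045*er+(.015+gap)*ec; return np.r_[p,z],quat(np.r_[ec,0],[0,0,-1])
def pad_pose(q,dz=0,s=1):  # tool normal to lever; tool y along lever
    f=.28-q; l=np.r_[uy*np.cos(f),np.sin(f)]; n=np.r_[-uy*np.sin(f),np.cos(f)]
    return np.r_[ORG+.065*ux-.015*uy,.107]+.205*l+(.009+dz)*n, quat(s*np.r_[ux,0],-n)
E
python3 - <<'E'
from h import *
for q,g in((-.4,.025),(-.4,0),(-.8,0),(-1.2,0),(-1.6,0)):
    p,o=catch_pose(q,g); j=bot.ik(p,o); print(q,p.round(3),None if j is None else np.round(j,2))
for s in(1,-1):
  for q,d in((0,.06),(0,0),(.3,0),(.6,0)):
    p,o=pad_pose(q,d,s); j=bot.ik(p,o); print(s,q,p.round(3),None if j is None else np.round(j,2))
print("bottle",plane("top",(263,187),.115),"mug",plane("top",(537,229),.095))
E
```

```text
-0.4 [ 0.558 -0.275  0.132] [-0.55  0.27  1.3  -0.    1.57 -0.43]
-0.4 [ 0.555 -0.3    0.132] [-0.58  0.29  1.28 -0.    1.57 -0.47]
-0.8 [ 0.555 -0.319  0.132] [-0.61  0.31  1.25 -0.    1.58 -0.1 ]
-1.2 [ 0.548 -0.336  0.132] [-0.64  0.32  1.25 -0.    1.58  0.28]
-1.6 [ 0.535 -0.349  0.132] [-0.67  0.31  1.26 -0.    1.58  0.65]
1 0 [0.567 0.076 0.23 ] [-0.12  0.19  1.24  0.26  1.82  1.21]
1 0 [0.563 0.092 0.172] [-0.1   0.19  1.35  0.26  1.71  1.21]
1 0.3 [0.56  0.102 0.112] [ 0.09  0.16  1.47 -0.02  1.5   1.38]
1 0.6 [0.562 0.095 0.051] [ 0.26  0.22  1.57 -0.33  1.36  1.62]
-1 0 [0.567 0.076 0.23 ] [-0.12  0.19  1.24  0.26  1.82 -1.93]
-1 0 [0.563 0.092 0.172] [-0.1   0.19  1.35  0.26  1.71 -1.93]
-1 0.3 [0.56  0.102 0.112] [ 0.09  0.16  1.47 -0.02  1.5  -1.76]
-1 0.6 [0.562 0.095 0.051] [ 0.26  0.22  1.57 -0.33  1.36 -1.52]
bottle [0.67599695 0.05481342 0.115     ] mug [ 0.60296919 -0.4557026   0.095     ]
```

Run:
```python
from h import *
bot.set_gripper(0.0,20)
e=bot.observe()["ee_pos"]; bot.move_l([e[0],e[1],.26])
p,o=catch_pose(-.4,.025,.26); bot.move_pose(p,o)
p,o=catch_pose(-.4,.025); bot.move_l(p)
print(bot.observe()["time_s"],bot.observe()["ee_pos"],bot.observe()["contact_force"],bot.observe()["grip_width"])
a=snap("top","t1",(370,140,570,290),4); b=snap("scene","s1",(120,80,320,230),4)
```

```text
4.775 [ 0.55853366 -0.27544208  0.13337111] [-0.47429728  0.02316592 -0.5832967 ] 0.0002821362137123125
```

View pics/s1.png

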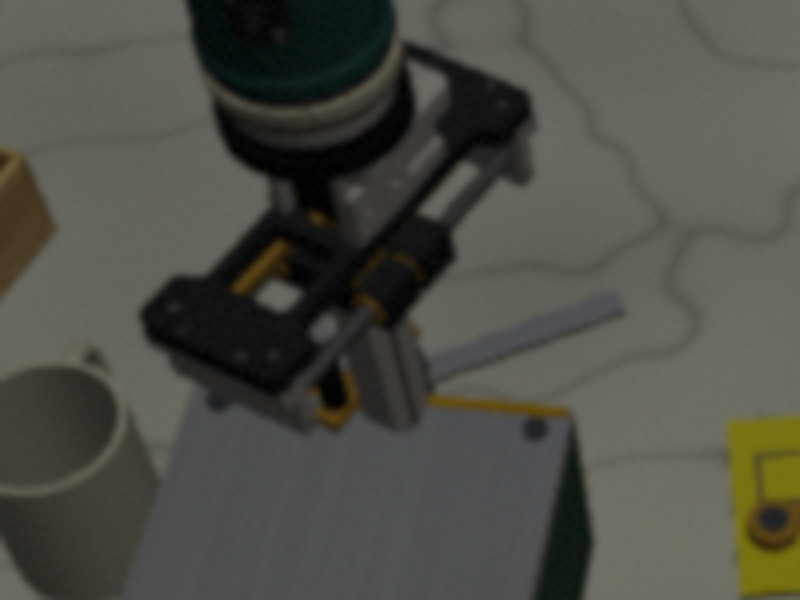

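View pics/t1.png

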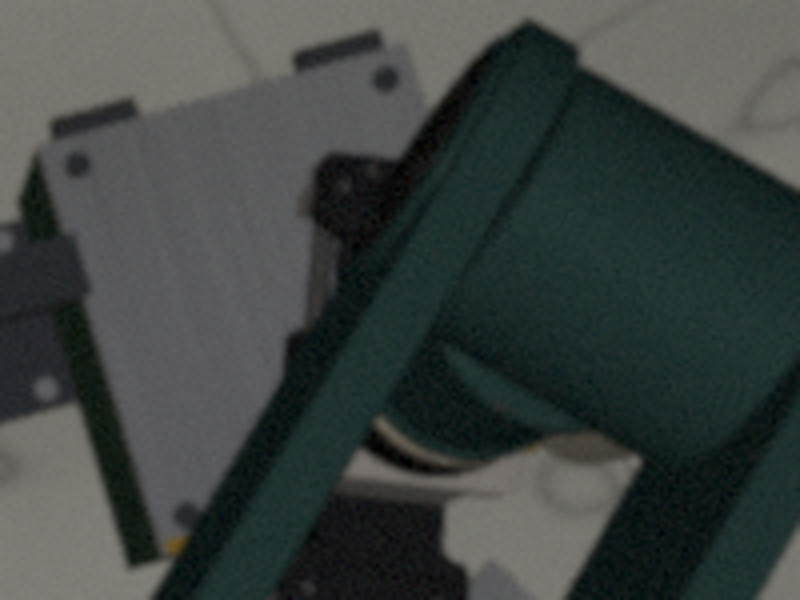

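In the scene view the shut fingertips stand at zoom (390,410), on the lever side of the black peg at zoom (330,390), with a gap and above the hatch. Now I'll push along the arc.

Run:
```python
from h import *
F=lambda:bot.observe()["contact_force"].round(2)
p,o=catch_pose(-.4,-.01); r=bot.move_l(p,o,speed=.04,threshold=1.0); print(r,bot.observe()["ee_pos"].round(4),F())
for q in np.arange(-.6,-1.61,-.1):
    p,o=catch_pose(q); bot.move_l(p,o,speed=.06); print(round(q,2),bot.observe()["ee_pos"].round(4),F())
print(bot.observe()["time_s"])
snap("scene","s2",(120,80,320,230),4)
```

```text
True [ 0.5547 -0.3001  0.1311] [ 0.29 -0.5  -0.66]
-0.6 [ 0.5559 -0.3092  0.1315] [1.08 0.26 0.45]
-0.7 [ 0.5558 -0.3137  0.1318] [-0.47  0.5  -0.08]
-0.8 [ 0.5552 -0.3184  0.1319] [-0.52  1.1  -0.25]
-0.9 [ 0.5541 -0.3231  0.132 ] [-0.81  0.2  -0.82]
-1.0 [ 0.5524 -0.3277  0.132 ] [1.38 0.18 0.26]
-1.1 [ 0.5504 -0.332   0.1321] [-0.78  0.25  0.68]
-1.2 [ 0.548  -0.336   0.1321] [ 0.22 -0.11 -0.61]
-1.3 [ 0.5452 -0.3399  0.1321] [-0.31  0.48  0.15]
-1.4 [ 0.542  -0.3433  0.1321] [ 0.54 -0.71  0.65]
-1.5 [ 0.5384 -0.3465  0.1321] [ 0.15  0.41 -0.18]
-1.6 [ 0.5346 -0.3492  0.1321] [0.94 0.19 0.68]
8.3583
```

View pics/s2.png

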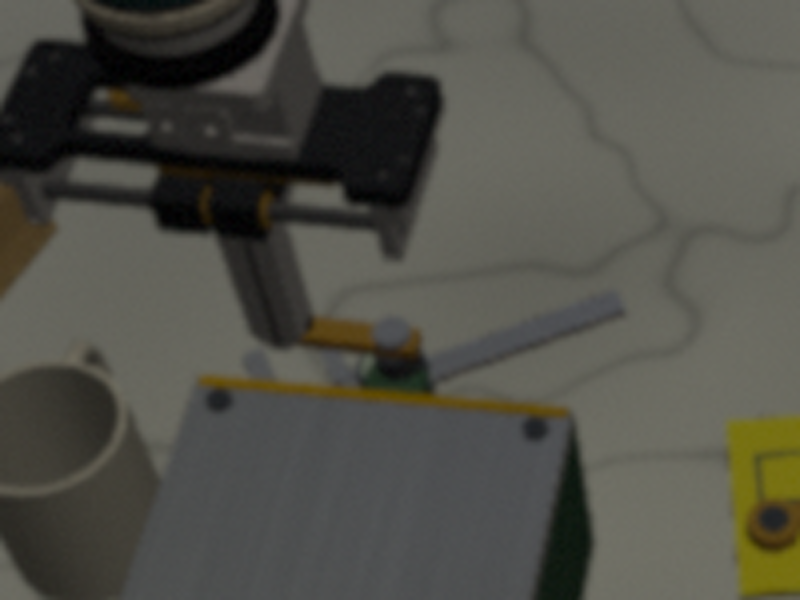

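The bar now lies along the hatch's free edge, from zoom (415,345) to (310,325). I'll back off, rise, and measure it unobstructed from above the pad.

Run:
```python
from h import *
p,o=catch_pose(-1.6,.02); bot.move_l(p,speed=.1)
p[2]=.26; bot.move_l(p)
p,o=pad_pose(0,.06,1); bot.move_pose(p,o)
print(bot.observe()["time_s"],bot.observe()["ee_pos"],p)
snap("scene","s3",(120,80,320,230),4);snap("top","t3",(390,180,590,330),4);
snap("scene","s3b",(320,100,480,220),5)
```

```text
11.3 [0.56759897 0.07484418 0.22997826] [0.56725922 0.07585992 0.22996573]
```

View pics/s3.png

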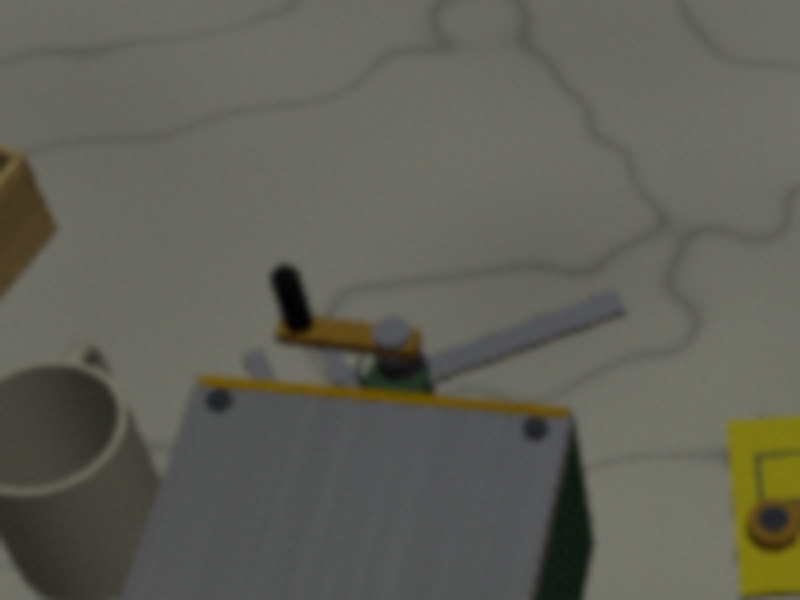

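View pics/t3.png

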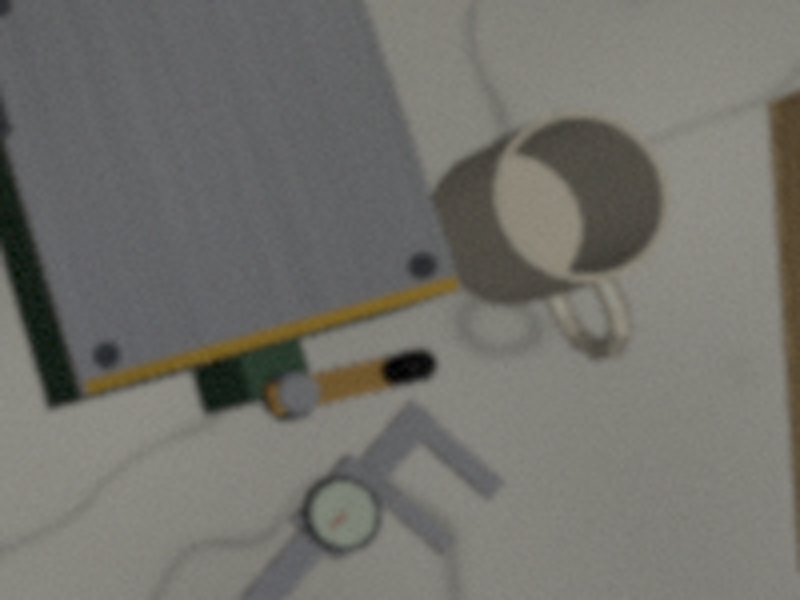

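View pics/s3b.png

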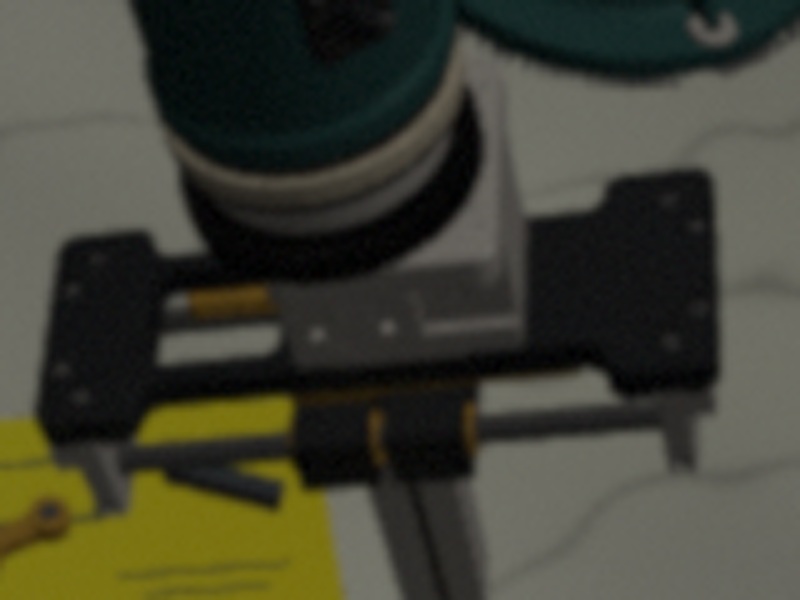

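Run:
```python
from h import *
t=(420/4+390,362/4+180); s=(286/4+120,275/4+80)
x,e=tri([ray("top",t),ray("scene",s)]); print(x,e)
for w in (x,plane("top",t,.156),plane("scene",s,.156)):
    d=w[:2]-PIV; print(w.round(4),np.linalg.norm(d),np.arctan2(d[1],d[0])-YAW)
```

```text
[ 0.51938607 -0.35318031  0.15459708] [np.float64(0.0012102093167347732), np.float64(0.0012102093167348147)]
[ 0.5194 -0.3532  0.1546] 0.044968455648441166 -1.6164661212309939
[ 0.5197 -0.3539  0.156 ] 0.0457458316837075 -1.6130799527887765
[ 0.5202 -0.3509  0.156 ] 0.043013345717938356 -1.5854389296130567
```

The peg is at 45 mm radius and height 0.155, so the catch is at about -1.61, fully aside. Next is the pad.

Run:
```python
from h import *
F=lambda:bot.observe()["contact_force"].round(1)
p,o=pad_pose(0,.02); bot.move_l(p,o,speed=.12)
p,o=pad_pose(0,-.008); r=bot.move_l(p,o,speed=.04,threshold=4); print(r,bot.observe()["ee_pos"].round(4),F(),pad_pose(0.02)[0].round(4))
if r:
  for q in np.arange(.05,.56,.05):
    p,o=pad_pose(q); bot.move_l(p,o,speed=.06); e=bot.observe()["ee_pos"]; print(round(q,2),e.round(4),(e-p).round(4),F())
    if np.linalg.norm(F())>35: print("stop");break
print(bot.observe()["time_s"])
snap("scene","s4",(100,100,480,360),2);snap("top","t4",(200,100,580,350),2)
```

```text
True [0.5616 0.0938 0.1645] [-0.2 -1.2  2.9] [0.5622 0.093  0.1684]
0.05 [0.5623 0.0944 0.1641] [ 0.0005 -0.0003  0.0016] [-0.4 -1.7  6.3]
0.1 [0.5617 0.0965 0.1557] [ 0.0007 -0.0006  0.0031] [-3.  -3.6 11.9]
0.15 [0.5611 0.0986 0.1456] [ 0.0007 -0.0004  0.0031] [-2.4 -2.5 10.5]
0.2 [0.5607 0.1002 0.1355] [ 0.0006 -0.0003  0.0031] [-2.8 -2.9 11.4]
0.25 [0.5603 0.1013 0.1251] [ 0.0006 -0.0002  0.0029] [-2.3 -1.9 11.1]
0.3 [0.5601 0.102  0.1144] [0.0005 0.     0.0025] [-3.  -1.5  9.5]
0.35 [0.5601 0.1021 0.1038] [0.0005 0.0001 0.0022] [-2.2 -0.1  8.9]
0.4 [0.5602 0.1017 0.0933] [0.0005 0.0002 0.0019] [-1.2  0.   8.3]
0.45 [0.5605 0.1007 0.0828] [0.0004 0.0003 0.0016] [-1.7 -0.4  7.9]
0.5 [0.5609 0.0993 0.0723] [0.0004 0.0003 0.0012] [-0.8  0.1  4.7]
0.55 [0.5616 0.0973 0.0622] [0.0005 0.0003 0.0012] [-1.8  0.7  5.5]
16.1333
```

View pics/s4.png

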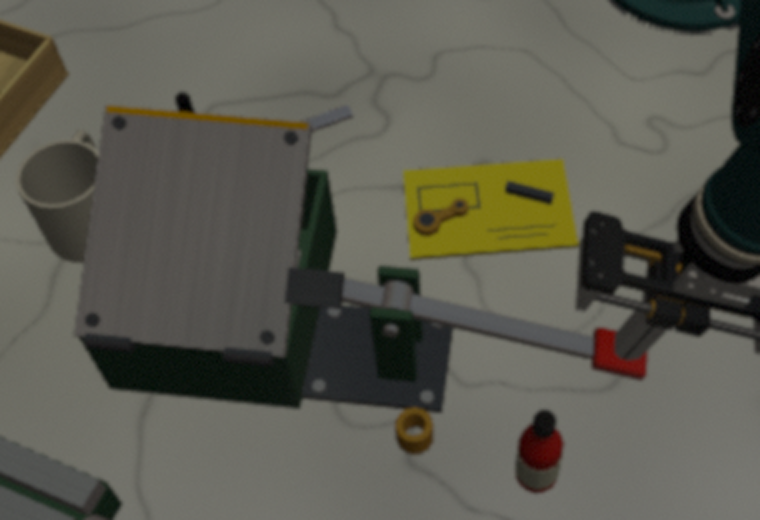

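View pics/t4.png

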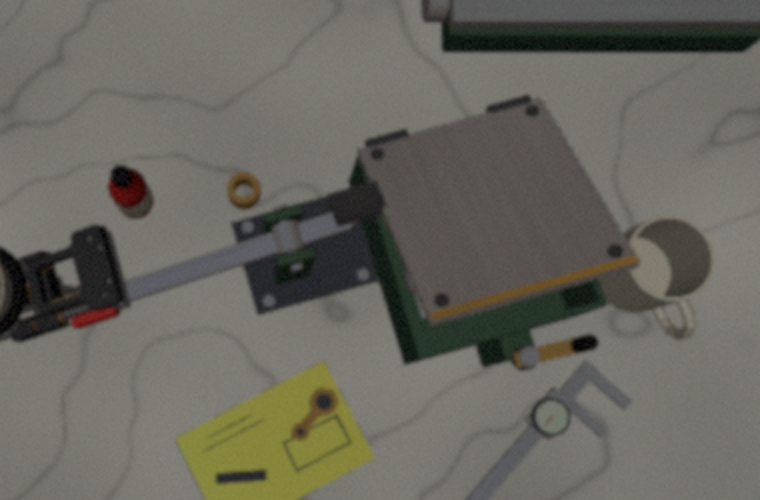

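The hatch is rising, with its gold free edge at top-view zoom (535,290). The finger is centred on the red pad, the mug and the rest are undisturbed, and the force falls as expected. Now I'll press down to the stop.

Run:
```python
from h import *
F=lambda:bot.observe()["contact_force"].round(1)
p,o=pad_pose(.6); bot.move_l(p,o,speed=.05); e=bot.observe()["ee_pos"]; print(e.round(4),(e-p).round(4),F())
for k in range(1,7):
    f0=F(); p,o=pad_pose(.6,-.0015*k); r=bot.move_l(p,o,speed=.02,threshold=15); bot.sleep(.15); e=bot.observe()["ee_pos"]; print(k,r,e.round(4),F())
    if r or F()[2]>22: break
bot.sleep(.5);print(F(),bot.observe()["time_s"])
snap("scene","s5",(100,100,480,360),2);snap("top","t5",(200,100,580,350),2)
```

```text
[0.5623 0.0949 0.052 ] [0.0005 0.0003 0.0009] [-1.2  0.   4.5]
1 False [0.5624 0.0945 0.051 ] [-2.2  2.   7.4]
2 False [0.5625 0.0945 0.0508] [-3.5  2.5 11.6]
3 False [0.5626 0.0945 0.0507] [-7.3  5.7 16.4]
4 False [0.5627 0.0945 0.0506] [-9.8  6.2 22.7]
[-9.8  6.1 23.1] 18.6917
```

View pics/s5.png

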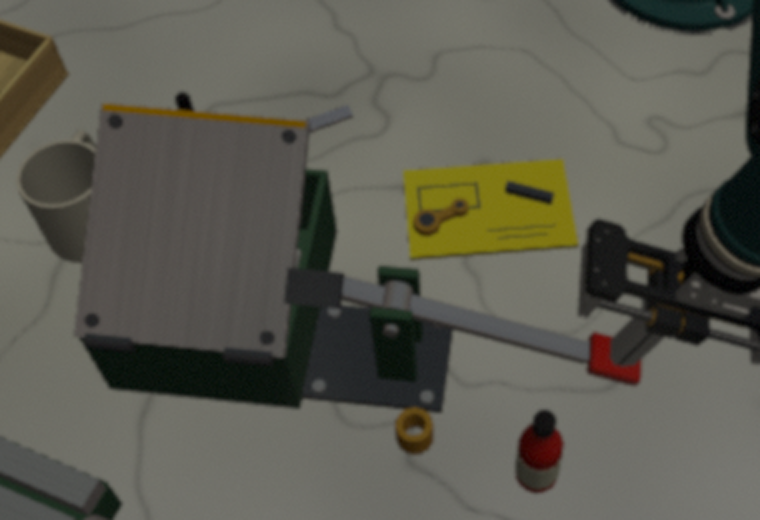

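View pics/t5.png

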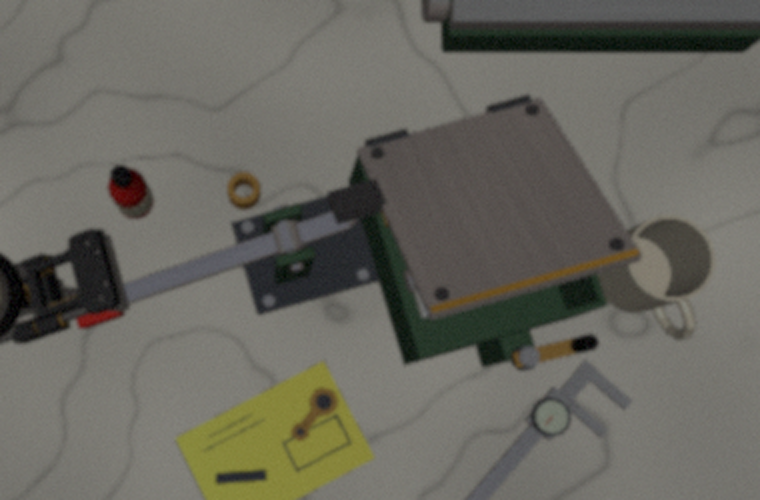

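Run:
```python
from h import *
for t,s in(((428,314),(307,125)),((637,253),(103,106))):
    x,e=tri([ray("top",(t[0]/2+200,t[1]/2+100)),ray("scene",(s[0]/2+100,s[1]/2+100))]); print(x.round(4),np.round(e,4),"angle",np.arcsin((x[2]-.11)/.2).round(3))
print(bot.observe()["contact_force"],bot.observe()["ee_pos"],bot.observe()["time_s"])
bot.job_done()
```

```text
[ 0.5373 -0.2086  0.2003] [0.0005 0.0005] angle 0.469
[ 0.5879 -0.3785  0.2037] [0.0002 0.0002] angle 0.488
[-9.77157998  6.33589573 22.33807435] [0.56264928 0.09447842 0.05056634] 18.7917
the job is handed in; nothing more can be done
```

I pushed the brass catch fully aside, pressed the lever pad down to its stop, and handed the job in at 18.8 s with the arm still holding the lever down and the hatch up.

- **Catch:** I pushed it by the peg with the shut fingertips, along an arc, from about -0.40 rad. Afterwards the peg measured 45 mm from the pivot, with the catch at about -1.61 rad. One camera alone gave -1.585. That is a full quarter turn, well past the 1.2 needed to clear the hatch.
- **Lever:** Pressing took about 12 N at first and 5 N near the bottom. The last few millimetres of command raised the vertical force to about 23 N with almost no movement. The fingertip settled at 50.6 mm, against the 51 mm expected at the stop.
- **Hatch:** It was raised only by the lever. Triangulating its two front corners gave 0.47 and 0.49 rad, slightly below the expected 0.52. I put the gap down to picking corners by eye; the height and the sharp rise in force both say the lever is at its stop.
- **Other items:** In the last pictures, none of the loose things or the notepad looked to have moved. I compared them by eye, not by measurement.
- **Force:** My force readings showed no contact beyond the peg and the pad. The total push at hand-in was about 25 N, including some sideways force at the pad.

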